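Release the latched dust-extraction key

TASK

One of the four identical green keys on the workshop's grey dust-extraction box has been left latched down. Beginning with the key next to the amber lamp and working along the row, tap all four lightly with the fingertips to feel which one does not spring; then press the latched key right in and let it go, so that it pops up level with the others. Never push a free key right in, do not release the latched key before all four have been tapped, and leave the things lying around the box where they are.

Things in the scene. Friction and masses are not known exactly. Their poses are not given: they have to be found in the camera images.
- panel: Grey control box fixed to the bench, 110 x 300 x 50 mm high. Origin: centre of its underside, on the bench. Its x points across the row (away from the robot at yaw 0), its y along the row towards the amber lamp, its z up. The amber lamp (20 mm dome) is at y = +118 mm; the keys' centres are at x = 0 and y = +65, +15, -35, -85 mm. Yaw up to 0.5 rad either way.
- key_1: The first (next to the lamp) of four identical green keys, 36 x 36 mm from above, 50 mm between centres. Origin: centre of its top face; z up. Free, its top is 70 mm above the bench (20 mm above the box); latched, 5 mm lower, at 65 mm. Every key slides straight down to a stop at 59 mm. Which key is latched differs from run to run.
- key_2: The second of four identical green keys, 36 x 36 mm from above, 50 mm between centres. Origin: centre of its top face; z up. Any key that is free is springy: it starts to give at 1.5 N, gains 0.6 N per mm and comes back up. Keep it less than 7 mm down.
- key_3: The third of four identical green keys, 36 x 36 mm from above, 50 mm between centres. Origin: centre of its top face; z up. Whichever key is latched does not give below about 5 N, and takes 6 to 9 N to go the last 6 mm down to its stop.
- key_4: The fourth (farthest from the lamp) of four identical green keys, 36 x 36 mm from above, 50 mm between centres. Origin: centre of its top face; z up. Whichever key is latched springs up to the height of the free ones when let go, once pressed at least 4 mm further down.
- glue: White glue bottle standing upright, 48 mm across, 120 mm tall. Origin: centre of its underside. Leave alone.
- offcut: Light wooden offcut lying flat, 45 x 100 x 22 mm. Origin: centre of its underside. Leave alone.
- driver: Screwdriver lying on the bench, about 180 mm long. Leave alone.
- bin: Open blue plastic bin, 120 x 90 x 55 mm high. Origin: centre of its underside. Leave alone.

How it is judged:
On the way, in this order (a step that is already met when the one before it is completed fails the run):
1. first (next to the lamp) key touched with the fingers (contact force between the fingers and key_1 above 0.4 N), for 0.03 s.
2. second key touched with the fingers (contact force between the fingers and key_2 above 0.4 N), for 0.03 s.
3. third key touched with the fingers (contact force between the fingers and key_3 above 0.4 N), for 0.03 s.
4. fourth (farthest from the lamp) key touched with the fingers (contact force between the fingers and key_4 above 0.4 N), for 0.03 s.
5. after the taps, the latched key has been pressed and has come back up: all four keys stand up (z of each of key_1, key_2, key_3, key_4 in the frame of panel above 0.0675 m), for 0.2 s.
At the end, for the whole second after the job is handed in: All four key tops stand more than 67.5 mm above the box's underside (free height 70 mm), and the bottle, offcut, screwdriver and bin are within 20 mm of where they began (all of step 5 and not (distance of glue from where it was at the start of the episode above 0.02 m) and not (distance of offcut from where it was at the start of the episode above 0.02 m) and not (distance of driver from where it was at the start of the episode above 0.02 m) and not (distance of bin from where it was at the start of the episode above 0.02 m)); the robot touches nothing.
It fails at once if a free key pressed right in (any key more than 7.5 mm below where it started) ((distance of key_1 from where it was at the start of the episode above 0.0075 m and z of key_1 in the frame of panel below 0.0645 m) or (distance of key_2 from where it was at the start of the episode above 0.0075 m and z of key_2 in the frame of panel below 0.0645 m) or (distance of key_3 from where it was at the start of the episode above 0.0075 m and z of key_3 in the frame of panel below 0.0645 m) or (distance of key_4 from where it was at the start of the episode above 0.0075 m and z of key_4 in the frame of panel below 0.0645 m)).
It fails at once if the bottle, offcut, screwdriver or bin moved or lifted (more than 20 mm) (distance of any of glue, offcut, driver, bin from where it was at the start of the episode above 0.02 m).
It fails at once if the glue bottle tipped (angle between glue's own z axis and vertical above 0.3 rad).
It also fails if it takes over 51 s, if anything falls off the work surface, if the arm or the gripper's body presses on something with over 40 N, if the wrist force passes 120 N, or if a joint passes its speed limit or range.

ROBOT

A 6-joint arm with a two-finger parallel gripper is mounted at the origin on the work surface. World frame = base frame: x ahead of the robot, y to its left, z up, the work surface at z = 0. Lengths are in m, angles in rad, forces in N, time in s.
With the tool pointing down it reaches from about 0.35 to 0.775 m from the base axis. Payload 5.5 kg.
Tool frame: the origin (TCP) lies midway between the tips of the shut fingers; the grasp point (between the pads) lies 19 mm behind it; z points along the fingers, y is the direction in which the jaws open and shut (so a half turn about z gives the same grasp; the last joint's range is limited). The gripper opens to 85 mm and grips with 20 to 120 N. Pads are 22 mm wide; open, the fingers measure 114 mm over their backs; the gripper's body (76 mm by 85 mm) begins 54 mm behind the grasp point. The pads swing forward as they close: fully open they stand 13 mm farther back than shut.
Start: joints at [1.131, 0.313, 0.046, 1.304, 0, 1.431], TCP at [0.17, 0.549, 0.231] pointing down, gripper open.
Joint ranges: [-2.76, 2.76], [-0.86, 1.69], [-1.03, 1.26], [-2.2, 2.34], [-1.47, 1.5], [-3.14, 3.14]. Speed limits (rad/s): [2.57, 2.57, 3.14, 3.14, 3.14, 3.14].

INTERFACE

Orientations are given as a unit quaternion [w, x, y, z].
In Python, from workcell import env gives the robot as it stands.
- The arm moves only by the shell command python3 -m creep 'ROWS' [OPENING] [FORCE]. ROWS is JSON, a list of rows, each a list of 6 numbers: the shift along the tool's x, y, z in m, then the turn, a rotation vector about the tool's x, y, z in degrees. A call has exactly 8 rows; each row is the pose to reach, as a shift and turn from the pose commanded when the call began, along the tool's axes at that moment; what a row does not reach only later rows make up. A row lasts 1/10 s, in which the tool goes at most 50 mm and 8.59 degrees, less where a joint would pass 70% of its speed; a pose out of reach is approached as far as the arm can. A call with a gripper value outside its range is refused whole. OPENING is the finger opening in m, from 0 to 0.0854, set as the call begins (- or left out, the last holds). The fingers move at their own pace and stop on an object; FORCE is the grip in N (left out, the last holds). Time passes only in rows, so rows that repeat a pose let the fingers close, or fill a call up. It gives the time, the measured TCP pose, the force and the opening at its end, in the units of the state.
- env.get_state(): the state, without advancing time (a new reading comes with each control period).
- env.read_camera(name): name is "scene" or "top"; returns (picture, depth): 420x560x3 uint8, blue, green, red; 420x560 float32, m along the optical axis (not along the pixel's ray), 0 where there is no reading.
- env.camera_params(name): a dict with "fx", "fy", "cx", "cy" (pixels), "position" and "orientation" of the camera in the world. Camera axes: x right, y up, looking along -z (the intrinsics and any distortion apply to the point x, -y, -z); pixel columns grow to the right and rows downward; lengths in m; the calibration is good to about 2 mm. A picture is of the moment at which its call begins. camera_params takes no time and is no camera call.
- env.hand_in(): hands the job in, once; it reports no verdict.
The state is a dict: "clock": time; "joint_pos": joint angles; "qvel": joint speeds; "tau": joint torques, N m; "tcp_pos": TCP position; "orientation": TCP orientation; "wrist_force": force on the tool from outside, world axes, zero at the start; "ft_torque": the same for the moment, N m; "finger_gap": finger opening in m.
Only numpy, scipy, OpenCV 4.12 (cv2) and the standard library are available. Lean on these libraries where they do the work, as an engineer would, in place of code of your own. Each camera call takes 0.05 s, during which the arm holds its last target. There are 200 camera calls.

## Working session

There is one attempt and no reset: what is moved stays moved. The work goes in short steps, Python scripts to look and compute and a shell command to move; the robot and the scene stay as the last step left them, time stands still between calls to the robot, and variables do not carry over. Pictures are saved under pics/ and viewed, about 8 in all and at most 12, crops included, and the job is handed in when it is done.

```bash
ls; mkdir -p pics
python3 - <<'E'
from workcell import env
import cv2,json,numpy as np
s=env.get_state();print({k:np.round(v,4).tolist() for k,v in s.items()})
ims=[]
for n in("top","scene"):
    p,d=env.read_camera(n);print(n,env.camera_params(n));cv2.imwrite(f"pics/{n}0.png",p);np.savez(f"{n}0.npz",p=p,d=d)
E
```

```text
pics
{'clock': 0.0, 'joint_pos': [1.1314, 0.314, 0.045, 1.3036, -0.0, 1.4312], 'qvel': [-0.0004, 0.0022, -0.0006, 0.0, 0.0, 0.0019], 'tau': [-0.0019, -48.0631, 29.8532, 0.0194, -0.0005, -0.0], 'tcp_pos': [0.1696, 0.5489, 0.2304], 'orientation': [-0.0002, 0.1493, 0.9888, -0.0009], 'wrist_force': [-0.1452, 0.28, 0.5047], 'ft_torque': [0.046, -0.0152, 0.0501], 'finger_gap': 0.0855}
top {'fx': 508.5004462267271, 'fy': 508.5004462267271, 'cx': 286.0259057276293, 'cy': 205.78097343890897, 'position': array([0.36206714, 0.0337039 , 1.04082494]), 'orientation': array([ 0.70708551,  0.0738432 , -0.07383444, -0.69937525])}
scene {'fx': 406.9266699987495, 'fy': 406.9266699987495, 'cx': 279.1144942155904, 'cy': 201.00288106801182, 'position': array([ 0.91533508, -0.30840475,  0.89826372]), 'orientation': array([0.88808253, 0.24399206, 0.0971158 , 0.37728743])}
```

View pics/top0.png

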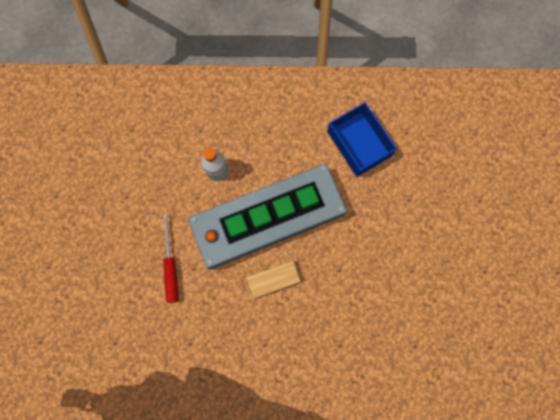

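View pics/scene0.png

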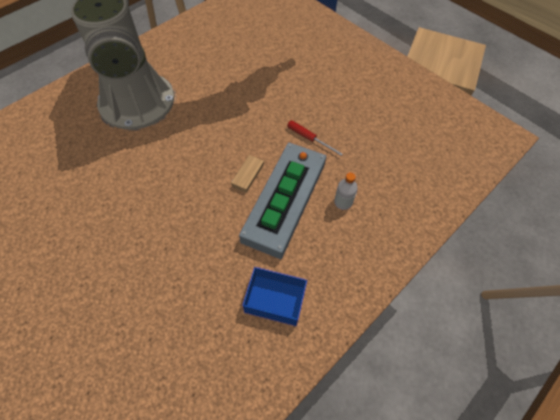

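The top view shows the lamp at (211,236), with the keys at about (236,224), (260,215), (284,206) and (308,197). The bottle is near (213,163), the offcut (273,280), the driver (170,260) and the bin (362,140). The scene view agrees. Next I measure the keys.

```bash
cat > h.py <<'E'
import numpy as np,cv2
from workcell import env
from scipy.spatial.transform import Rotation as R
def rays(n,uv):
    c=env.camera_params(n);q=c["orientation"];uv=np.atleast_2d(uv).astype(float)
    d=np.c_[(uv[:,0]-c["cx"])/c["fx"],-(uv[:,1]-c["cy"])/c["fy"],-np.ones(len(uv))]
    return np.array(c["position"]),R.from_quat([q[1],q[2],q[3],q[0]]).apply(d)
def onplane(n,uv,z):
    o,d=rays(n,uv);return o+d*((z-o[2])/d[:,2])[:,None]
def bydepth(n,uv,dep):
    o,d=rays(n,uv);return o+d*np.asarray(dep)[:,None]
E
python3 - <<'E'
from h import *
for n in("top","scene"):
    f=np.load(n+"0.npz");p,d=f["p"],f["d"];h=cv2.cvtColor(p,cv2.COLOR_BGR2HSV)
    m=cv2.inRange(h,(45,120,90),(80,255,255))
    k,l,st,c=cv2.connectedComponentsWithStats(m)
    print(n)
    P=[]
    for i in range(1,k):
        if st[i,4]<60: continue
        v,u=np.where(cv2.erode((l==i).astype(np.uint8),np.ones((5,5)))>0)
        W=bydepth(n,np.c_[u,v],d[v,u])
        cc,sz,a=cv2.minAreaRect(np.c_[np.where(l==i)[::-1]].astype(np.float32))
        print(st[i,4],c[i].round(1),np.round(sz,1),"plane70",onplane(n,c[i],.069)[0].round(4),"depth med",np.median(W,0).round(4)); P.append(onplane(n,c[i],.069)[0])
    P=np.array(P);print("spacing",np.linalg.norm(np.diff(P[:,:2],axis=0),axis=1).round(4))
    m=cv2.inRange(h,(3,170,120),(14,255,255))
    k,l,st,c=cv2.connectedComponentsWithStats(m)
    for i in range(1,k):
        if 40<st[i,4]<400: print("orange",st[i,4],c[i].round(1),onplane(n,c[i],.055)[0].round(4))
s=env.get_state();q=s["orientation"];print(R.from_quat([q[1],q[2],q[3],q[0]]).as_matrix().round(3),s["tcp_pos"])
E
```

```text
top
299 [306.8 196.2] [17.3 17.5] plane70 [ 0.588  -0.0056  0.069 ] depth med [ 0.588  -0.006   0.0695]
298 [283.2 206.1] [17.1 17.5] plane70 [0.5678 0.0403 0.069 ] depth med [0.5688 0.0407 0.0647]
304 [259.5 215.1] [17.5 17.5] plane70 [0.5494 0.0864 0.069 ] depth med [0.5494 0.0855 0.0695]
309 [235.5 224.6] [17.5 17.6] plane70 [0.5301 0.1325 0.069 ] depth med [0.5296 0.1318 0.0692]
spacing [0.0502 0.0496 0.05  ]
orange 119 [209.2 153.4] [0.6782 0.1917 0.055 ]
orange 67 [210.9 235.8] [0.5097 0.1813 0.055 ]
orange 86 [165.3 281.2] [0.4208 0.2652 0.055 ]
scene
146 [295.2 168.2] [13.7 11. ] plane70 [0.5322 0.1325 0.069 ] depth med [0.5318 0.1322 0.0694]
161 [287.7 183.5] [13.6 12.1] plane70 [0.5513 0.0873 0.069 ] depth med [0.5514 0.0867 0.0697]
175 [279.5 200.8] [13.9 13. ] plane70 [0.5726 0.039  0.069 ] depth med [0.5713 0.041  0.0644]
189 [270.9 216.7] [13.9 13.9] plane70 [ 0.5894 -0.0051  0.069 ] depth med [ 0.5891 -0.0057  0.0696]
spacing [0.049  0.0528 0.0471]
orange 63 [350.2 176.4] [0.6383 0.2217 0.055 ]
[[-0.955  0.295 -0.001]
 [ 0.295  0.955 -0.001]
 [ 0.    -0.002 -1.   ]] [0.16963048 0.54894177 0.23053714]
```

By depth, key 3 looks latched (64.5 mm against 69.5 mm for the others); the taps have to confirm it. I shut the fingers, approach, and turn the tool to line up with the row.

```bash
python3 -m creep '[[-0.041,-0.0257,0,0,0,-5],[-0.082,-0.0514,0,0,0,-10],[-0.123,-0.0771,0,0,0,-15],[-0.164,-0.1028,0,0,0,-20],[-0.205,-0.1285,0,0,0,-25],[-0.246,-0.1542,0,0,0,-30],[-0.287,-0.18,0,0,0,-35],[-0.328,-0.2056,0,0,0,-40]]' 0
cat > to.py <<'E'
import sys
from h import *
s=env.get_state();q=s["orientation"];M=R.from_quat([q[1],q[2],q[3],q[0]]).as_matrix()
K=np.array([[.531,.132],[.5503,.086],[.5695,.0405],[.5885,-.0055]])
for i,k in enumerate(K): print(i+1,(M.T@(np.r_[k,.07]-s["tcp_pos"])).round(4))
print(s["clock"],s["tcp_pos"].round(4),M[:,1].round(3),"row",((K[0]-K[3])/np.linalg.norm(K[0]-K[3])).round(3),s["wrist_force"].round(2),s["finger_gap"])
E
python3 to.py
```

```text
clock: 0.9
tcp_pos: [0.4232, 0.2543, 0.2311]
orientation: [-0.0, -0.2, 0.98, 0.0]
wrist_force: [1.1, 0.2, -0.3]
finger_gap: -0.0001
1 [-0.0514 -0.1548  0.1611]
2 [-0.0511 -0.2047  0.1611]
3 [-0.051  -0.2541  0.1611]
4 [-0.0505 -0.3038  0.1611]
0.9 [0.4232 0.2543 0.2311] [-0.391  0.92   0.   ] row [-0.386  0.923] [ 1.14  0.2  -0.31] -7.73555919144057e-05
```

```bash
python3 -m creep '[[-0.013,-0.04,0,0,0,0],[-0.026,-0.08,0.02,0,0,0],[-0.04,-0.12,0.05,0,0,0],[-0.051,-0.155,0.08,0,0,0],[-0.051,-0.155,0.11,0,0,0],[-0.051,-0.155,0.135,0,0,0],[-0.051,-0.155,0.146,0,0,0],[-0.051,-0.155,0.146,0,0,0]]' 0
python3 to.py
python3 - <<'E'
from h import *
a=env.read_camera("top")[0][130:290,170:380];b=env.read_camera("scene")[0][110:270,190:400]
cv2.imwrite("pics/k1.png",cv2.resize(np.vstack([a,b]),None,fx=1.85,fy=1.85,interpolation=cv2.INTER_CUBIC))
E
```

```text
clock: 1.7
tcp_pos: [0.528, 0.1329, 0.0835]
orientation: [-0.002, -0.198, 0.98, 0.0]
wrist_force: [0.2, -0.1, -0.3]
finger_gap: -0.0001
1 [-0.0025 -0.002   0.0135]
2 [-0.0025 -0.0519  0.0134]
3 [-0.0025 -0.1013  0.0134]
4 [-0.0022 -0.151   0.0133]
1.7 [0.528  0.1329 0.0835] [-0.388  0.922  0.001] row [-0.386  0.923] [ 0.18 -0.05 -0.35] -0.00011847794265368464
```

View pics/k1.png

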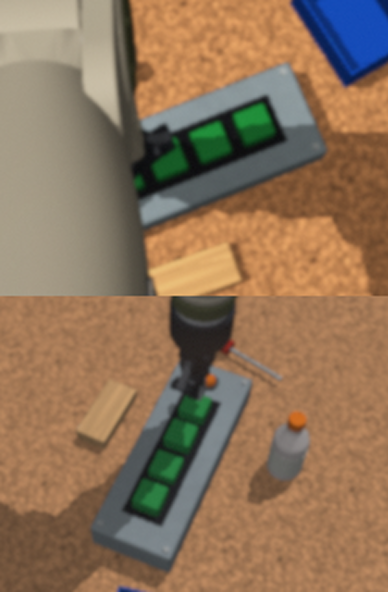

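The scene crop shows the shut fingertips above key 1 (around (193,385) in the crop), clear of the bottle and lamp. Now tap 1, going about 2–3 mm below the free height.

```bash
python3 -m creep '[[-0.002,-0.001,0.003,0,0,0],[-0.002,-0.001,0.006,0,0,0],[-0.002,-0.001,0.009,0,0,0],[-0.002,-0.001,0.012,0,0,0],[-0.002,-0.001,0.014,0,0,0],[-0.002,-0.001,0.016,0,0,0],[-0.002,-0.001,0.016,0,0,0],[-0.002,-0.001,0.016,0,0,0]]' 0
python3 to.py
```

```text
clock: 2.6
tcp_pos: [0.5317, 0.1329, 0.0694]
orientation: [-0.0, -0.198, 0.98, 0.0]
wrist_force: [-1.4, -0.5, 2.2]
finger_gap: -0.0001
1 [ 0.001  -0.0005 -0.0006]
2 [ 0.0011 -0.0504 -0.0006]
3 [ 0.001  -0.0998 -0.0006]
4 [ 0.0013 -0.1496 -0.0006]
2.6 [0.5317 0.1329 0.0694] [-0.388  0.922  0.   ] row [-0.386  0.923] [-1.37 -0.47  2.21] -0.00010173730266566963
```

```bash
python3 -m creep '[[0,0,0.001,0,0,0],[0,0,0.002,0,0,0],[0,0,0.002,0,0,0],[0,0,0.002,0,0,0],[0,0,0.002,0,0,0],[0,0,0.002,0,0,0],[0,0,0.002,0,0,0],[0,0,0.002,0,0,0]]'
python3 to.py|tail -1
python3 -m creep '[[0,0,-0.006,0,0,0],[0,0,-0.012,0,0,0],[0,-0.02,-0.012,0,0,0],[0,-0.04,-0.012,0,0,0],[0,-0.05,-0.012,0,0,0],[0,-0.05,-0.01,0,0,0],[0,-0.05,-0.006,0,0,0],[0,-0.05,-0.006,0,0,0]]'
python3 to.py
```

```text
clock: 3.4
tcp_pos: [0.5318, 0.1329, 0.0673]
orientation: [-0.0, -0.198, 0.98, 0.0]
wrist_force: [-0.9, -0.3, 2.7]
finger_gap: -0.0002
3.4 [0.5318 0.1329 0.0673] [-0.388  0.922  0.   ] row [-0.386  0.923] [-0.88 -0.27  2.75] -0.00023271241782124154
clock: 4.2
tcp_pos: [0.5503, 0.0874, 0.0725]
orientation: [-0.001, -0.198, 0.98, 0.0]
wrist_force: [0.2, -0.3, 0.2]
finger_gap: -0.0
1 [0.0004 0.0486 0.0025]
2 [ 0.0005 -0.0013  0.0025]
3 [ 0.0005 -0.0507  0.0024]
4 [ 0.0008 -0.1004  0.0024]
4.2 [0.5503 0.0874 0.0725] [-0.388  0.921  0.001] row [-0.386  0.923] [ 0.21 -0.27  0.25] -1.9897389565330497e-05
```

Key 1 springs: 2 mm more gave only slightly more force (2.2 to 2.75 N). The tool is free above key 2 at a commanded height of 73 mm, so next is tap 2, to 67 mm.

```bash
python3 -m creep '[[0,0,0.002,0,0,0],[0,0,0.004,0,0,0],[0,0,0.005,0,0,0],[0,0,0.006,0,0,0],[0,0,0.006,0,0,0],[0,0,0.006,0,0,0],[0,0,0.006,0,0,0],[0,0,0.006,0,0,0]]'
python3 to.py|tail -1
python3 -m creep '[[0,0,-0.006,0,0,0],[0,0,-0.012,0,0,0],[0,-0.02,-0.012,0,0,0],[0,-0.04,-0.012,0,0,0],[0,-0.05,-0.012,0,0,0],[0,-0.05,-0.01,0,0,0],[0,-0.05,-0.006,0,0,0],[0,-0.05,-0.006,0,0,0]]'
python3 to.py
```

```text
clock: 5.0
tcp_pos: [0.5513, 0.0868, 0.0674]
orientation: [0.0, -0.198, 0.98, 0.0]
wrist_force: [-2.5, 0.4, 3.1]
finger_gap: 0.0001
5.0 [0.5513 0.0868 0.0674] [-0.388  0.922  0.   ] row [-0.386  0.923] [-2.49  0.42  3.14] 0.00010839117536834895
clock: 5.8
tcp_pos: [0.5696, 0.0413, 0.0724]
orientation: [-0.001, -0.198, 0.98, 0.0]
wrist_force: [0.3, 0.4, -0.4]
finger_gap: 0.0001
1 [0.0003 0.0986 0.0025]
2 [0.0004 0.0487 0.0025]
3 [ 0.0004 -0.0007  0.0024]
4 [ 0.0007 -0.0505  0.0024]
5.8 [0.5696 0.0413 0.0724] [-0.388  0.922  0.001] row [-0.386  0.923] [ 0.31  0.39 -0.44] 8.504876370048937e-05
```

Key 2 springs as well (3.1 N at 67.4 mm). On key 3 I go to 67 mm first, where there should be no contact if it is latched.

```bash
python3 -m creep '[[0,0,0.002,0,0,0],[0,0,0.004,0,0,0],[0,0,0.005,0,0,0],[0,0,0.006,0,0,0],[0,0,0.006,0,0,0],[0,0,0.006,0,0,0],[0,0,0.006,0,0,0],[0,0,0.006,0,0,0]]'
python3 to.py|tail -1
python3 -m creep '[[0,0,0.0005,0,0,0],[0,0,0.001,0,0,0],[0,0,0.0015,0,0,0],[0,0,0.002,0,0,0],[0,0,0.002,0,0,0],[0,0,0.002,0,0,0],[0,0,0.002,0,0,0],[0,0,0.002,0,0,0]]'
python3 to.py|tail -1
```

```text
clock: 6.6
tcp_pos: [0.5707, 0.0407, 0.0674]
orientation: [0.0, -0.198, 0.98, 0.0]
wrist_force: [-0.6, 0.1, -0.1]
finger_gap: 0.0001
6.6 [0.5707 0.0407 0.0674] [-0.388  0.922 -0.   ] row [-0.386  0.923] [-0.59  0.1  -0.06] 0.00014875243979135819
clock: 7.4
tcp_pos: [0.5707, 0.0407, 0.0653]
orientation: [0.0, -0.198, 0.98, 0.0]
wrist_force: [0.7, -0.9, -0.3]
finger_gap: -0.0002
7.4 [0.5707 0.0407 0.0653] [-0.388  0.922  0.   ] row [-0.386  0.923] [ 0.7  -0.86 -0.26] -0.0001709168307923146
```

```bash
python3 -m creep '[[0,0,0.0002,0,0,0],[0,0,0.0004,0,0,0],[0,0,0.0006,0,0,0],[0,0,0.0008,0,0,0],[0,0,0.0008,0,0,0],[0,0,0.0008,0,0,0],[0,0,0.0008,0,0,0],[0,0,0.0008,0,0,0]]'
python3 to.py|tail -1
```

```text
clock: 8.2
tcp_pos: [0.5707, 0.0407, 0.0646]
orientation: [0.0, -0.198, 0.98, 0.0]
wrist_force: [-0.3, 0.5, 3.9]
finger_gap: -0.0001
8.2 [0.5707 0.0407 0.0646] [-0.388  0.922 -0.   ] row [-0.386  0.923] [-0.27  0.47  3.92] -6.796442648309602e-05
```

Key 3 is stiff: it gave no force at 65.3 mm and 3.9 N at 64.6 mm, so it is the latched one. Now key 4.

```bash
python3 -m creep '[[0,0,-0.008,0,0,0],[0,0,-0.015,0,0,0],[0,-0.02,-0.015,0,0,0],[0,-0.04,-0.015,0,0,0],[0,-0.05,-0.015,0,0,0],[0,-0.05,-0.012,0,0,0],[0,-0.05,-0.009,0,0,0],[0,-0.05,-0.009,0,0,0]]'
python3 to.py
python3 -m creep '[[0,0,0.002,0,0,0],[0,0,0.004,0,0,0],[0,0,0.005,0,0,0],[0,0,0.006,0,0,0],[0,0,0.006,0,0,0],[0,0,0.006,0,0,0],[0,0,0.006,0,0,0],[0,0,0.006,0,0,0]]'
python3 to.py|tail -1
```

```text
clock: 9.0
tcp_pos: [0.589, -0.0046, 0.0727]
orientation: [-0.001, -0.198, 0.98, 0.0]
wrist_force: [-0.2, -0.1, 0.1]
finger_gap: -0.0005
1 [0.0004 0.1484 0.0029]
2 [0.0005 0.0985 0.0028]
3 [0.0005 0.0492 0.0028]
4 [ 0.0008 -0.0006  0.0027]
9.0 [ 0.589  -0.0046  0.0727] [-0.388  0.921  0.001] row [-0.386  0.923] [-0.17 -0.1   0.1 ] -0.0004921862622855711
clock: 9.8
tcp_pos: [0.5901, -0.0053, 0.0676]
orientation: [0.0, -0.198, 0.98, 0.0]
wrist_force: [-1.5, 2.0, 2.9]
finger_gap: -0.0001
9.8 [ 0.5901 -0.0053  0.0676] [-0.388  0.922  0.   ] row [-0.386  0.923] [-1.46  2.04  2.88] -7.510723813202164e-05
```

Key 4 springs (2.9 N). All four are tapped, so back to key 3 to press it in.

```bash
python3 -m creep '[[0,0,-0.006,0,0,0],[0,0,-0.012,0,0,0],[0,0.02,-0.012,0,0,0],[0,0.04,-0.012,0,0,0],[0,0.05,-0.012,0,0,0],[0,0.05,-0.008,0,0,0],[0,0.05,-0.004,0,0,0],[0,0.05,0,0,0,0]]'
python3 to.py
python3 -m creep '[[0,0,0.001,0,0,0],[0,0,0.002,0,0,0],[0,0,0.003,0,0,0],[0,0,0.004,0,0,0],[0,0,0.005,0,0,0],[0,0,0.006,0,0,0],[0,0,0.007,0,0,0],[0,0,0.0075,0,0,0]]'
python3 to.py|tail -1
```

```text
clock: 10.6
tcp_pos: [0.5709, 0.0403, 0.067]
orientation: [0.0, -0.198, 0.98, -0.0]
wrist_force: [0.1, 0.4, 0.4]
finger_gap: -0.0001
1 [ 0.0012  0.1    -0.003 ]
2 [ 0.0012  0.0501 -0.003 ]
3 [ 0.0012  0.0007 -0.003 ]
4 [ 0.0015 -0.049  -0.003 ]
10.6 [0.5709 0.0403 0.067 ] [-0.388  0.922 -0.   ] row [-0.386  0.923] [0.11 0.36 0.36] -7.313246388450056e-05
clock: 11.4
tcp_pos: [0.5707, 0.0402, 0.0609]
orientation: [0.0, -0.198, 0.98, -0.0]
wrist_force: [-3.6, -0.7, 8.4]
finger_gap: -0.0
11.4 [0.5707 0.0402 0.0609] [-0.388  0.922 -0.001] row [-0.386  0.923] [-3.62 -0.72  8.37] -2.674602724345262e-05
```

```bash
python3 -m creep '[[0,0,0.0004,0,0,0],[0,0,0.0008,0,0,0],[0,0,0.0012,0,0,0],[0,0,0.0012,0,0,0],[0,0,0.0012,0,0,0],[0,0,0.0012,0,0,0],[0,0,0.0012,0,0,0],[0,0,0.0012,0,0,0]]'
python3 to.py|tail -1
```

```text
clock: 12.2
tcp_pos: [0.5707, 0.0402, 0.0599]
orientation: [0.0, -0.198, 0.98, -0.0]
wrist_force: [-3.1, -1.7, 9.1]
finger_gap: -0.0
12.2 [0.5707 0.0402 0.0599] [-0.388  0.922 -0.001] row [-0.386  0.923] [-3.05 -1.69  9.11] -2.9209991535247795e-05
```

The key is about 5 mm down at 9.1 N. Now release, rise and clear the view.

```bash
python3 -m creep '[[0,0,-0.006,0,0,0],[0,0,-0.014,0,0,0],[0,0,-0.04,0,0,0],[0,0,-0.085,0,0,0],[0,0,-0.13,0,0,0],[0,0,-0.16,0,0,0],[0,0.03,-0.17,0,0,0],[0,0.07,-0.17,0,0,0]]'
python3 -m creep '[[0,0.045,0,0,0,0],[0,0.09,0,0,0,0],[0,0.135,0,0,0,0],[0,0.18,0,0,0,0],[0,0.22,0,0,0,0],[0,0.26,0,0,0,0],[0,0.3,0,0,0,0],[0,0.3,0,0,0,0]]'
python3 - <<'E'
from h import *
for n in("top","scene"):
    p,d=env.read_camera(n);h=cv2.cvtColor(p,cv2.COLOR_BGR2HSV);cv2.imwrite(f"pics/{n}1.png",p)
    k,l,st,c=cv2.connectedComponentsWithStats(cv2.inRange(h,(45,120,90),(80,255,255)))
    for i in range(1,k):
        if st[i,4]<60: continue
        v,u=np.where(cv2.erode((l==i).astype(np.uint8),np.ones((5,5)))>0)
        print(n,c[i].round(1),np.median(bydepth(n,np.c_[u,v],d[v,u]),0).round(4))
    q=np.load(n+"0.npz")["p"];print("changed px by obj area",n)
    for nm,lo,hi in(("bin",(105,150,60),(125,255,255)),("red",(0,180,80),(3,255,255)),("orange",(3,170,120),(14,255,255))):
        for im in(q,p):
            m=cv2.inRange(cv2.cvtColor(im,cv2.COLOR_BGR2HSV),lo,hi);M=cv2.moments(m,True);print(nm,int(M["m00"]),round(M["m10"]/max(M["m00"],1),1),round(M["m01"]/max(M["m00"],1),1))
E
```

```text
clock: 13.0
tcp_pos: [0.5456, 0.1048, 0.2315]
orientation: [0.003, -0.196, 0.981, -0.0]
wrist_force: [-0.2, 0.3, -0.1]
finger_gap: 0.0002
clock: 13.8
tcp_pos: [0.4249, 0.3857, 0.2288]
orientation: [-0.0, -0.201, 0.98, 0.001]
wrist_force: [-0.5, 0.7, 1.2]
finger_gap: 0.0001
top [306.7 196.3] [ 0.5884 -0.006   0.0697]
top [283.2 205.7] [0.568  0.0407 0.0697]
top [259.4 215.1] [0.5492 0.0869 0.0697]
top [235.5 224.6] [0.5296 0.132  0.0697]
changed px by obj area top
bin 2720 361.0 138.9
bin 2725 361.1 138.8
red 460 170.3 280.0
red 455 170.4 279.9
orange 276 195.4 214.9
orange 272 196.0 214.0
scene [295.1 168.2] [0.5327 0.1325 0.069 ]
scene [287.6 183.5] [0.5518 0.0861 0.0699]
scene [279.4 199.8] [0.5708 0.0407 0.0694]
scene [270.9 216.7] [ 0.5897 -0.0055  0.07  ]
changed px by obj area scene
bin 2423 274.3 295.9
bin 2424 274.3 295.9
red 175 300.6 129.6
red 171 300.6 129.7
orange 117 328.3 159.5
orange 106 330.3 162.7
```

View pics/scene1.png

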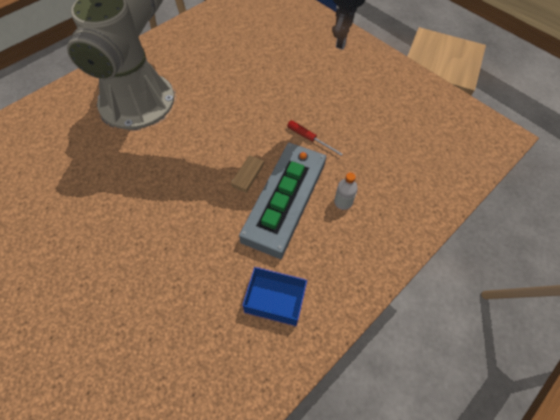

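The picture shows all four keys level (270–295, 168–217). The bottle (346,190), offcut (248,172), driver and bin (275,296) are where they were, and the arm is clear of everything.

```bash
python3 -c "
from workcell import env
print(env.hand_in(), env.get_state()['clock'])"
```

```text
the job is handed in; nothing more can be done
the job is handed in; nothing more can be done
```

I tapped the four keys in order from the lamp. Keys 1, 2 and 4 sprang, giving about 2–3 N when pressed 2–3 mm. Key 3 was the latched one: it stood 5 mm low and was stiff, at 3.9 N. I then pressed key 3 about 5 mm further down, at 9.1 N, and let it go. The job was handed in after about 14 s on the robot's clock.

- **Keys:** after release, both cameras put all four key tops at 69.0–70.0 mm.
- **Objects around the box:** the bin and screwdriver stayed within 0.1 pixel of where they started. The bottle and offcut I checked only by eye, and both looked unmoved.
- **Robot:** the arm was clear of everything, with the fingertips about 230 mm above the bench.
- **Checks that disagreed:** the combined orange colour mask, which covers the lamp, bottle cap and other patches, shifted by about 1 pixel from above and up to 3 pixels in the scene view. I put that down to the arm's shadow and did not check it further. The fingertips measured 1–2 mm off the camera-measured key centres, which made no difference.

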